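Load the polarimeter, clamp the tube and shut the chamber

ROBOT

A 6-joint arm with a two-finger parallel gripper is mounted at the origin on the work surface. World frame = base frame: x ahead of the robot, y to its left, z up, the work surface at z = 0. Lengths are in m, angles in rad, forces in N, time in s.
With the tool pointing down it reaches from about 0.375 to 0.9 m from the base axis. Payload 3.1 kg.
Tool frame: the origin (TCP) lies on the centre line of the jaws, within the pads' length; the fingertips stand 17 mm ahead of it and the grasp point (between the pads) lies 2 mm behind it (tips_ahead is the distance from the TCP to the fingertips, in m); z points along the fingers, y is the direction in which the jaws open and shut (so a half turn about z gives the same grasp; the last joint's range is limited). The gripper opens to 87 mm and grips with 3 to 60 N. Pads are 19 mm wide; open, the fingers measure 117 mm over their backs; the gripper's body (75 mm by 190 mm) begins 51 mm behind the grasp point.
Start: joints at [-1.405, 0.527, 1.433, -0, 1.181, -0.178], TCP at [0.211, -0.588, 0.24] pointing down, gripper open.
Joint ranges: [-3.08, 3.08], [-0.75, 2.2], [0.22, 2.44], [-1.43, 4.57], [0, 2.65], [-2.85, 2.85]. Speed limits (rad/s): [2.79, 2.79, 3.14, 3.14, 3.14, 3.14].

INTERFACE

Orientations are given as a unit quaternion [w, x, y, z].
In Python, from rig import * gives the robot as it stands. The module is installed in compiled form; this text tells all that it offers. Calls block until the motion is done:
- move_pose(position, orientation): joint-space move of the TCP to a pose.
- line_to(position, rot=None, speed=0.15, until_force=None): straight line of the TCP; rot=None keeps the orientation; speed is the mean speed in m/s. With until_force (N) it stops when the force on the tool has changed by that much, and returns True; else False.
- move_joints(angles): joint-space move.
- let_go() and grasp(squeeze=None): open the fingers fully, or close them until they stop; squeeze is the grip in N (None keeps the last).
- wait(seconds).
- solve_ik(position, orientation): joint angles nearest the present ones, or None.
- get_obs(): the state.
- grab_frame(name): name is "scene" or "side" or "wrist"; returns (picture, depth): 384x512x3 uint8, blue, green, red; 384x512 float32, m along the optical axis (not along the pixel's ray), 0 where there is no reading.
- get_calibration(name): a dict with "intrinsics" (3x3 intrinsics, pixels), "view" (4x4, takes a point from world to camera coordinates); the wrist camera has in their place "tool_from_camera" (4x4, takes a point from camera to tool coordinates, whose origin is the TCP and whose axes are the flange's). Camera axes: x right, y up, looking along -z (the intrinsics and any distortion apply to the point x, -y, -z); pixel columns grow to the right and rows downward; lengths in m; the calibration is good to about 2 mm. A picture is of the moment at which its call begins: read the wrist's pose just before it. get_calibration takes no time and is no camera call.
A pose or a line that the arm cannot do raises PlanningError and nothing moves.
- close_job(): hands the job in, once; it reports no verdict.
The state is a dict: "time_s": time; "joint_pos": joint angles; "joint_velocities": joint speeds; "tau": joint torques, N m; "position": TCP position; "ee_rot": TCP orientation; "contact_force": force on the tool from outside, world axes, zero at the start; "torque": the same for the moment, N m; "gripper_width": opening from 0.0 (shut) to 1.0 (fully open).
Only numpy, scipy, OpenCV 4.12 (cv2) and the standard library are available. Lean on these libraries where they do the work, as an engineer would, in place of code of your own. Each camera call takes 0.05 s, during which the arm holds its last target.

TASK

Load the polarimeter: lift the long tube with the blue collars out of the rack, lay it in the V-rest and let go, then take it afresh by its middle and lay it down in the cradles of the open sample chamber. Swing the hold-down clamp fully down onto the tube's collar, and only then close the chamber lid all the way, easing it shut without slamming. Never let the tube fall or lie on the bare bench, and leave the other tubes and everything else on the bench where they are.

Things in the scene. Friction and masses are not known exactly. Their poses are not given: they have to be found in the camera images.
- polarimeter: White bench instrument, fixed, 290 deep (local x -100 to +190, front to the robot, -x), 420 wide (local y -270 to +150), flat deck 145 mm above the bench; origin on the bench under the middle of the sample chamber. A sloped screen console (local y -250 to -120, x -90 to +45) rises to 172 mm above the bench.
- chamber_floor (a point): Middle of the floor of the sample chamber, 78 mm above the bench at the instrument's origin. The chamber is a black-lined recess, open at the top: local x -55 to +75, y -92 to +92. Grey window bosses fill its ends from y +76 and -76 outwards (40 wide, up to 126 mm above the bench) and leave 152 mm for the 140 mm tube.
- cradle_left (a point): On the tube line over the aluminium V-cradle at local y +59 (under the clamp), 120 mm above the bench. Two equal cradles, 14 mm wide, 90-degree V open upward, tips 21 mm to each side of the tube line and 124 mm above the bench, carry the tube's two collars; 104 mm between them are free for fingers.
- cradle_right (a point): As cradle_left, at local y -59.
- trough (a point): Where the middle of a tube lying properly in the cradles must be: 120 mm above the bench on the instrument's origin, 25 mm below deck level; the tube then lies along local y. Axes as the polarimeter's; either end of the tube may be at either side.
- lid (a joint): Slate-blue chamber lid, 188 long, 200 wide, 14 thick, 0.34 kg, hinged on its rear edge (axis along the instrument's y); 0 = shut flat on the deck (upper face 160 mm above the bench), grows as its front edge rises, 1.57 = upright, 1.85 = stop. A stiff hinge (0.42 N m of friction) holds it at any angle; about 3 N at its free edge moves it. Starts open at 1.6 to 1.78.
- lid_hinge (a point): On the lid's hinge line, mid-width: local (120, 0, 150) mm of the polarimeter. At angle a the lid runs from here towards (-cos a, 0, sin a); its outer face is 10 mm from that line, its inner face 4 mm.
- lid_lip (a point): On the grey lip (12 deep, 80 wide, 8 thick) at the free edge of the lid, 192 mm from the hinge line.
- clamp (a joint): Hold-down clamp in the chamber: aluminium arm 62 long, 12 wide, 7 thick, red end, hinged in front of the cradle at local y +59 (axis along y). 0 = down, pad on top of the tube's collar (gap up to 0.5 mm); grows as the arm swings up and over to the robot; 1.57 = upright, 2.0 = stop. Stiff (0.05 N m): stays where left, about 1 N at its end moves it. Starts at 1.5 to 1.9.
- clamp_hinge (a point): On the clamp's hinge line: local (-34, 59, 137) mm of the polarimeter. At angle b the arm runs from here towards (cos b, 0, sin b) in the instrument's frame; its outer face (the top one when down) is 4 to 5 mm from that line.
- clamp_tip (a point): Outer face of the red end of the clamp arm, 53 mm from the hinge line (the end is at 60 mm).
- long_tube: Glass sample tube, 140 long, 0.08 to 0.15 kg, glass 16 mm across between two blue end collars 24 mm across and 22 long. Origin at its middle, local z along its axis. Starts upright in one of the rack's three wells, its lower end 6 mm above the bench, its top at 146 mm.
- v_rest: Aluminium V-rest, fixed, base 62 long x 60 wide x 8 high, rest axis along local x, origin on the bench under its middle. Two V-notches 8 mm wide at x +25 and -25 hold the glass of a lying tube; 42 mm between them are free for fingers and the collars stand out free at both ends. The notches reach 18 mm to each side and 49 mm above the bench.
- v_line (a point): Where the middle of a tube lying properly in the V-rest is: 42 mm above the bench on the V-rest's origin, the tube along local x.
- rack: Grey rack, fixed, 150 x 50 x 58 high, three square wells 28 mm wide and 52 deep at local x -48, 0, +48; origin on the bench under its middle.
- short_tube_a: Black-collared tube 80 long, 24 across, standing in another well of the rack (top at 86 mm); origin at its middle. Leave alone.
- short_tube_b: As short_tube_a, in the remaining well. Leave alone.
- amber_bottle: Amber bottle, 56 across, 115 high, standing between rack and polarimeter towards the back; origin at the centre of its underside. Leave alone.
- beaker: Glass beaker, 64 across, 75 high; origin at the centre of its underside. Leave alone.
- well_plate: Clear well plate, 128 x 86 x 15, near the robot at the left; origin at the centre of its underside. Leave alone.
- pipette: White pipette lying left of the rack, 270 long, 30 high; origin on the bench under it. Leave alone.
- tissue_box: Tissue box 120 x 75 x 55 at the left; origin at the centre of its underside. Leave alone.
- white_jar: White jar, 64 across, 85 high, right of the polarimeter; origin at the centre of its underside. Leave alone.
Things that resemble listed ones, but are neither listed nor needed, are in the scene too. Leave any orange or yellow look-alike of the long_tube alone.

How it is judged:
By the outcome, as a careful person would: the job done as asked, in the order asked, and still so for the second after the job is handed in, with the robot touching nothing.
It also fails if it takes over 72 s, if anything falls off the work surface, if the arm or the gripper's body presses on something with over 40 N, if the wrist force passes 120 N, or if a joint passes its speed limit or range.

## Working session

There is one attempt and no reset: what is moved stays moved. The work goes in short steps, each a Python script; the robot and the scene stay as the last script left them, time stands still between calls to the robot, and variables do not carry over. Pictures are saved under pics/ and viewed, and the job is handed in when it is done.

```bash
mkdir -p pics; ls
python3 - <<'E'
from rig import *
import cv2,numpy as np
o=get_obs();print(o)
for n in ["scene","side","wrist"]:
    p,d=grab_frame(n);cv2.imwrite(f"pics/{n}0.png",p);np.save(f"{n}0.npy",d)
    print(n,get_calibration(n))
E
```

```text
pics
{'time_s': 0.0, 'joint_pos': array([-1.40547437e+00,  5.28473578e-01,  1.43390548e+00, -1.88452794e-05,
        1.18141133e+00, -1.78495203e-01]), 'joint_velocities': array([ 3.11812931e-04, -6.08679609e-04,  3.01449733e-04,  8.09913247e-05,
        2.22689436e-04, -8.03673873e-04]), 'tau': array([-1.11276433e-03, -4.40045643e+01, -1.76593173e+01,  6.34008832e-02,
        5.82415354e-02, -1.63677792e-04]), 'position': array([ 0.21058498, -0.58770632,  0.23856604]), 'ee_rot': array([-1.09890436e-03,  9.85258866e-01,  1.71066535e-01, -1.47536357e-06]), 'contact_force': array([0.02002184, 0.54606993, 0.29160202]), 'torque': array([ 0.02212798, -0.01025403, -0.04001259]), 'gripper_width': 0.9982531422891172}
scene {'intrinsics': array([[461.30346103,   0.        , 252.15464711],
       [  0.        , 461.30346103, 191.0046271 ],
       [  0.        ,   0.        ,   1.        ]]), 'view': array([[-6.76098994e-01,  7.36810398e-01,  7.66938187e-04,
         3.57526017e-01],
       [-5.72215514e-01, -5.25721502e-01,  6.29433323e-01,
         2.44009226e-01],
       [ 4.64176213e-01,  4
[... 507 characters left out ...]
3.60944847e-01,  5.50166138e-01,  7.53017953e-01,
        -1.25876686e+00],
       [ 0.00000000e+00,  0.00000000e+00,  0.00000000e+00,
         1.00000000e+00]])}
wrist {'intrinsics': array([[282.02939081,   0.        , 256.08092275],
       [  0.        , 282.02939081, 189.49250032],
       [  0.        ,   0.        ,   1.        ]]), 'tool_from_camera': array([[ 1.96094702e-04,  9.65997181e-01,  2.58552525e-01,
         7.09333204e-02],
       [ 9.99999975e-01, -2.17276882e-04,  5.33514767e-05,
         4.35547933e-04],
       [ 1.07714863e-04,  2.58552508e-01, -9.65997199e-01,
        -1.45678602e-01],
       [ 0.00000000e+00,  0.00000000e+00,  0.00000000e+00,
         1.00000000e+00]])}
```

View pics/scene0.png

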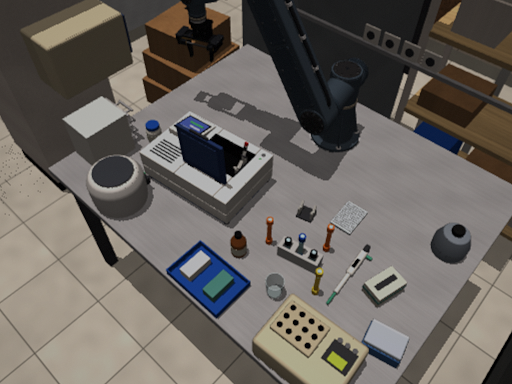

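View pics/side0.png

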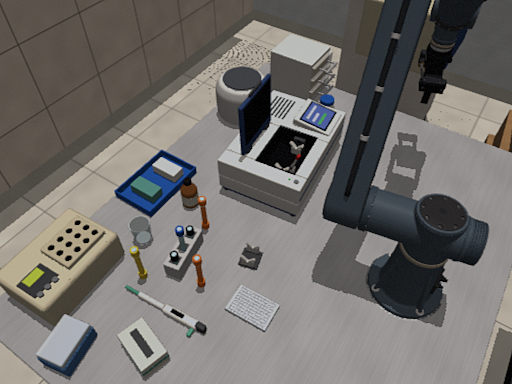

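View pics/wrist0.png

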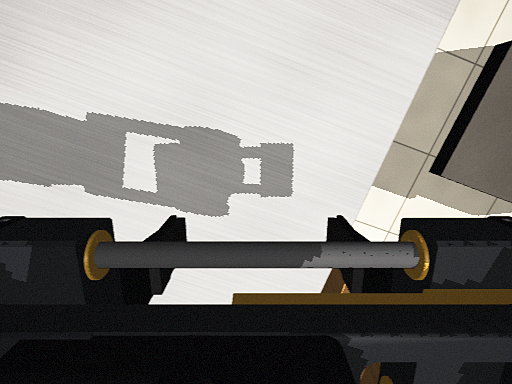

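The blue-topped tube is in the middle well: scene (302,240), side (180,232). The orange tubes at scene (269,230) and (328,237) and the yellow one at (318,280) stand freely outside the rack, so they are look-alikes. I'll confirm with a crop.

```bash
cat > h.py <<'E'
import numpy as np, cv2
from scipy.spatial.transform import Rotation as R
def cloud(n,d,cal):
    K=cal["intrinsics"];h,w=d.shape
    v,u=np.mgrid[:h,:w].astype(float)
    pc=np.stack([(u-K[0,2])/K[0,0]*d,-(v-K[1,2])/K[1,1]*d,-d],-1)
    V=cal["view"]; T=np.linalg.inv(V)
    return pc@T[:3,:3].T+T[:3,3]
def proj(P,cal,V=None):
    V=cal["view"] if V is None else V
    p=np.asarray(P)@V[:3,:3].T+V[:3,3];K=cal["intrinsics"]
    return np.stack([K[0,0]*p[...,0]/-p[...,2]+K[0,2],K[1,1]*-p[...,1]/-p[...,2]+K[1,2]],-1)
E
python3 - <<'E'
from rig import *
from h import *
for n,(u,v) in {"scene":(300,240),"side":(183,240)}.items():
    p=cv2.imread(f"pics/{n}0.png");c=p[v-60:v+60,u-80:u+80]
    cv2.imwrite(f"pics/crop_{n}.png",cv2.resize(c,(800,600),interpolation=cv2.INTER_CUBIC))
    X=cloud(n,np.load(f"{n}0.npy"),get_calibration(n)); np.save(f"X{n}.npy",X)
    # height map render
    m=np.zeros((500,600,3),np.uint8) # x .2-.95? y -.5...
XS=[np.load(f"X{n}.npy").reshape(-1,3) for n in("scene","side")]
CS=[cv2.imread(f"pics/{n}0.png").reshape(-1,3) for n in("scene","side")]
im=np.zeros((600,800,3),np.uint8)
for X,C in zip(XS,CS):
    o=np.argsort(X[:,2]); X=X[o];C=C[o]
    k=(X[:,2]<.35)&(X[:,2]>-.02);X=X[k];C=C[k]
    r=np.round((1.0-X[:,0])/.8*600).astype(int);c=np.round((.45-X[:,1])/1.07*800).astype(int)
    ok=(r>=0)&(r<600)&(c>=0)&(c<800)
    im[r[ok],c[ok]]=C[ok]
im=cv2.dilate(im,np.ones((2,2)))
cv2.imwrite("pics/top.png",im)
E
```

```text
(no output)
```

View pics/crop_scene.png

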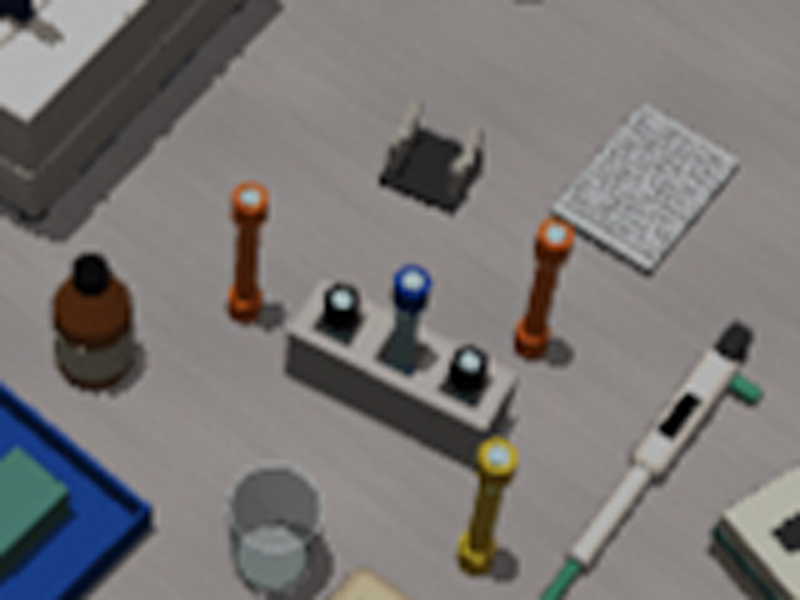

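View pics/crop_side.png

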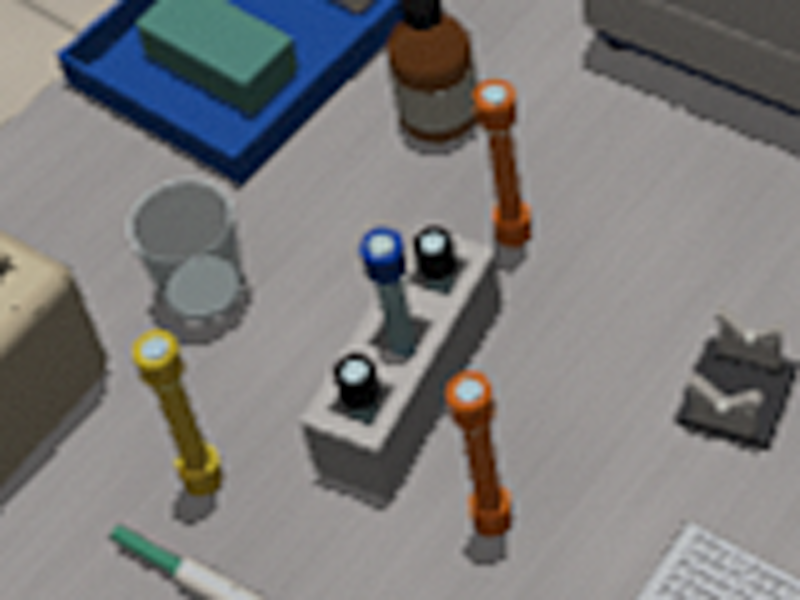

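View pics/top.png

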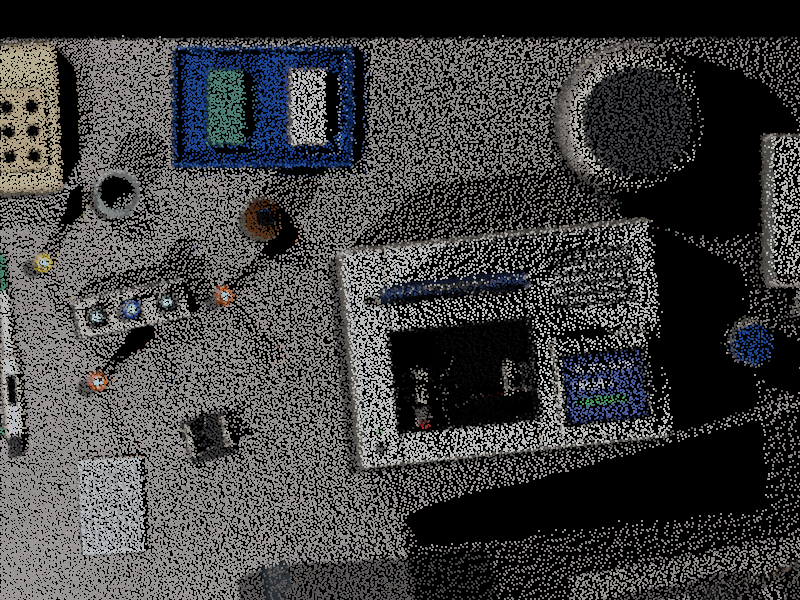

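Confirmed: the crops show one blue-collared clear tube, in the rack's middle well. The orange and yellow ones are on the bench. Next I'll measure poses.

```bash
cat >> h.py <<'E'
def quat(x,y,z):
    q=R.from_matrix(np.stack([x,y,z],1)).as_quat();return q[[3,0,1,2]]
def unit(v): v=np.asarray(v,float);return v/np.linalg.norm(v)
UP=np.array([0,0,1.])
def tilt_pose(h,alpha,sgn):
    """tool z = cos(alpha)*h - sin(alpha)*UP ; jaw horizontal; sgn flips"""
    h=unit([h[0],h[1],0]); z=np.cos(alpha)*h-np.sin(alpha)*UP
    y=sgn*np.cross(UP,h); x=np.cross(y,z); return x,y,z
def lay_pose(up_dir,alpha,sgn):
    """same grasp, tube's up now along horizontal e: rotate about jaw"""
    e=unit([up_dir[0],up_dir[1],0]); h=-UP  # h -> -UP, UP -> e
    z=np.cos(alpha)*h-np.sin(alpha)*e
    y=sgn*np.cross(e,h); x=np.cross(y,z); return x,y,z
def down(jaw):
    j=unit([jaw[0],jaw[1],0]);return np.cross(j,-UP),j,-UP
E
python3 - <<'E'
from rig import *
from h import *
T=np.array([.590,.279,0]);V=np.array([.4205,.173,0]);e=unit([-.275,.96,0])
for al in (45,50):
  a=np.radians(al)
  for s in(1,-1):
    for ss in (1,-1):
      x,y,z=lay_pose(ss*e,a,s)
      g=V+ss*e*.059+UP*.042
      r=[solve_ik(g+z*.002+UP*d,quat(x,y,z)) for d in(0,.06,.15)]
      print("lay",al,s,ss,[None if q is None else np.round(q,2) for q in r])
    for az in range(-40,90,10):
      hd=[np.cos(np.radians(az)),np.sin(np.radians(az))]
      x,y,z=tilt_pose(hd,a,s)
      g=T+UP*.136+z*.002
      r=[solve_ik(g-z*.1,quat(x,y,z)),solve_ik(g,quat(x,y,z)),solve_ik(g+UP*.17,quat(x,y,z))]
      print("up",al,s,az,["N" if q is None else np.round(q,2) for q in r])
E
```

```text
lay 45 1 1 [array([ 0.68,  0.89,  1.77, -0.85,  1.05, -2.09]), array([ 0.68,  0.78,  1.77, -0.81,  1.13, -2.18]), array([ 0.68,  0.62,  1.74, -0.75,  1.26, -2.32])]
lay 45 1 -1 [array([-0.38,  0.88,  1.9 ,  0.7 ,  1.04, -1.24]), array([-0.38,  0.75,  1.9 ,  0.66,  1.14, -1.15]), array([-0.38,  0.58,  1.86,  0.62,  1.31, -1.01])]
up 45 1 -40 [array([ 0.69,  0.64,  1.62, -0.98,  0.99,  0.43]), array([ 0.57,  0.75,  1.64, -1.12,  0.85,  0.52]), array([ 0.57,  0.51,  1.53, -0.9 ,  1.04,  0.15])]
up 45 1 -30 [array([ 0.66,  0.59,  1.74, -1.1 ,  0.82,  0.41]), array([ 0.54,  0.73,  1.73, -1.28,  0.7 ,  0.53]), array([ 0.54,  0.47,  1.61, -0.94,  0.87,  0.06])]
up 45 1 -20 [array([ 0.62,  0.55,  1.85, -1.27,  0.65,  0.42]), 'N', array([ 0.51,  0.43,  1.69, -0.97,  0.7 , -0.04])]
up 45 1 -10 ['N', array([0.45, 0.69, 1.88, 4.48, 0.44, 0.73]), array([ 0.45,  0.39,  1.76, -0.98,  0.52, -0.19])]
up 45 1 0 [array([0.46, 0.48, 2.04, 4.38, 0.34, 0.69]), array([0.39, 0.67, 1.94, 4.05, 0.35, 0.98]), array([ 0.39,  0.36,  1.82, -0.9 ,  0.35, -0.41])]
up 45 1 10 [array([0.34, 0.46, 2.1 , 3.67, 0.24, 1.
[... 6729 characters left out ...]
]), array([0.11, 0.33, 1.8 , 0.77, 0.54, 0.4 ])]
up 50 -1 50 [array([-0.05,  0.45,  1.98,  1.19,  0.59, -0.34]), array([ 0.06,  0.65,  1.9 ,  1.43,  0.49, -0.53]), array([0.06, 0.35, 1.76, 0.83, 0.69, 0.18])]
up 50 -1 60 [array([-0.1 ,  0.48,  1.91,  1.05,  0.74, -0.39]), array([ 0.02,  0.66,  1.85,  1.25,  0.62, -0.51]), array([0.02, 0.38, 1.72, 0.84, 0.84, 0.03])]
up 50 -1 70 [array([-0.13,  0.52,  1.82,  0.94,  0.89, -0.43]), array([-0.01,  0.68,  1.78,  1.09,  0.75, -0.52]), array([-0.01,  0.41,  1.65,  0.82,  0.98, -0.1 ])]
up 50 -1 80 [array([-0.14,  0.56,  1.72,  0.85,  1.03, -0.48]), array([-0.02,  0.7 ,  1.71,  0.97,  0.88, -0.55]), array([-0.02,  0.45,  1.58,  0.78,  1.13, -0.21])]
```

```bash
cat >> h.py <<'E'
def wcloud(d,cal,o):
    w,x,y,z=o["ee_rot"];M=np.eye(4);M[:3,:3]=R.from_quat([x,y,z,w]).as_matrix();M[:3,3]=o["position"]
    return M@cal["tool_from_camera"]
def look(rig,tag,name="wrist"):
    o=rig.get_obs();p,d=rig.grab_frame(name);cv2.imwrite(f"pics/{tag}.png",p)
    c=dict(rig.get_calibration(name))
    if name=="wrist": c["view"]=np.linalg.inv(wcloud(d,c,o))
    X=cloud(name,d,c);np.savez(f"{tag}.npz",X=X,p=p,d=d,V=c["view"],K=c["intrinsics"]);return p,X,c
E
python3 - <<'E'
from rig import *
import rig
from h import *
q=quat(*down([0,-1,0]))
print(solve_ik([.42,-.15,.43],q))
move_pose([.42,-.15,.43],q); look(rig,"w1")
move_pose([.44,.2,.36],q); look(rig,"w2")
print(get_obs()["time_s"],get_obs()["joint_pos"])
E
```

```text
[-5.94556861e-01  8.40317066e-02  1.55793011e+00 -4.44089210e-16
  1.49963083e+00  9.76239466e-01]
3.4833 [ 1.92839421e-01  1.98505412e-01  1.60661858e+00 -4.99402208e-04
  1.33574798e+00  1.76542611e+00]
```

View pics/w1.png

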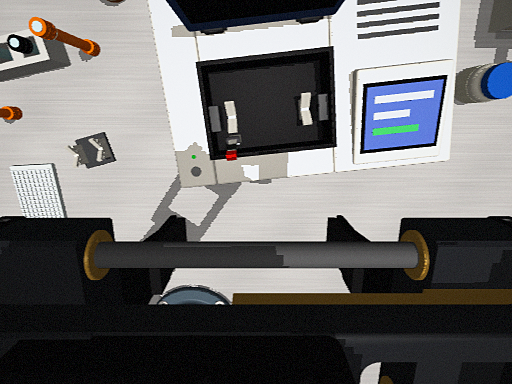

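View pics/w2.png

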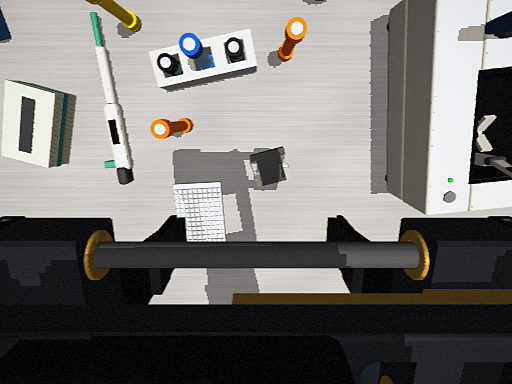

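```bash
cat >> h.py <<'E'
def plane(uv,f,z):
    """pixels -> world at height z"""
    K,V=f["K"],f["V"];uv=np.asarray(uv,float)
    d=np.stack([(uv[...,0]-K[0,2])/K[0,0],-(uv[...,1]-K[1,2])/K[1,1],-np.ones(uv.shape[:-1])],-1)
    T=np.linalg.inv(V);dw=d@T[:3,:3].T;o=T[:3,3]
    return o+dw*((z-o[2])/dw[...,2])[...,None]
E
python3 - <<'E'
from h import *
f=np.load("w1.npz");p=f["p"].astype(int);X=f["X"];x,y,z=X[...,0],X[...,1],X[...,2]
m=(p.max(2)<70).astype(np.uint8);m[:, :190]=0;m[:,345:]=0;m[:42]=0;m[165:]=0
n,l,s,c=cv2.connectedComponentsWithStats(m);i=1+np.argmax(s[1:,4]);print(s[i])
v,u=np.nonzero(l==i);P=plane(np.stack([u,v],-1),f,.145)
r=cv2.minAreaRect((P[:,:2]*1000).astype(np.float32));print("recess",r,cv2.boxPoints(r))
k=(x>.3)&(x<.8)&(y>-.6)&(y<.02)&(z>.139)&(z<.151)
print("deck z",np.median(z[k]),cv2.minAreaRect((X[k][:,:2]*1000).astype(np.float32)))
k=(x>.4)&(x<.6)&(y>-.3)&(y<-.05)&(z>.08)&(z<.135)&(p.min(2)>110)
for yy in np.arange(-.26,-.06,.01):
    kk=k&(abs(y-yy)<.005)
    if kk.sum()>3: print(round(yy,3),kk.sum(),X[kk].mean(0).round(4))
k=(p[...,2]>150)&(p[...,1]<60)&(x>.38)&(x<.5)&(y>-.2)&(y<-.05)
print("red",X[k].mean(0),X[k].min(0),X[k].max(0))
f=np.load("w2.npz");p=f["p"].astype(int);X=f["X"];x,y,z=X[...,0],X[...,1],X[...,2]
print("bench",np.median(z[(np.hypot(x-.5,y-.1)<.03)]))
k=(p[...,0]>120)&(p[...,2]<90)&(np.hypot(x-.59,y-.279)<.05)&(z>.138)
print("blue top",X[k].mean(0),k.sum(),(X[k].max(0)+X[k].min(0))/2)
k=(np.hypot(x-.59,y-.279)<.1)&(z>.053)&(z<.063)
print("rack",cv2.minAreaRect((X[k][:,:2]*1000).astype(np.float32)))
k=(np.hypot(x-.42,y-.173)<.05)&(z>.030)
print("vtop",cv2.minAreaRect((X[k][:,:2]*1000).astype(np.float32)),z[k].max())
k=(np.hypot(x-.42,y-.173)<.05)&(z>.004)
print("vall",cv2.minAreaRect((X[k][:,:2]*1000).astype(np.float32)))
c=f["p"][120:210,220:320];cv2.imwrite("pics/vz.png",cv2.resize(c,(800,720)[:2],interpolation=cv2.INTER_CUBIC)[:600])
c=np.load("w1.npz")["p"][40:190,180:360];cv2.imwrite("pics/cz.png",cv2.resize(c,(720,600),interpolation=cv2.INTER_CUBIC))
E
```

```text
[  196    46   140   114 11940]
recess ((502.6662292480469, -168.6534881591797), (139.9651641845703, 193.4278564453125), 6.043694019317627) [[ 422.8899   -79.84536]
 [ 443.2553  -272.19812]
 [ 582.44257 -257.4616 ]
 [ 562.07715  -65.10886]]
deck z 0.14553776982268965 ((529.3968505859375, -226.57913208007812), (262.0167541503906, 420.16162109375), 5.817350387573242)
-0.25 12 [ 0.5064 -0.2485  0.1271]
-0.24 22 [ 0.4871 -0.2361  0.1154]
-0.23 201 [ 0.4987 -0.2298  0.1149]
-0.22 82 [ 0.5042 -0.2229  0.1129]
-0.12 74 [ 0.4793 -0.1173  0.1164]
-0.11 189 [ 0.4877 -0.1102  0.115 ]
-0.1 23 [ 0.4979 -0.103   0.1055]
-0.09 5 [ 0.4917 -0.0905  0.1264]
red [ 0.43643671 -0.11635769  0.19364474] [ 0.42751482 -0.12365744  0.14666477] [ 0.43911934 -0.10491824  0.19765515]
bench 0.0007006975458920262
blue top [0.5903624  0.27608088 0.14632531] 219 [0.59043846 0.27643942 0.14390634]
rack ((562.0850830078125, 270.179931640625), (109.580078125, 150.12744140625), 11.887480735778809)
vtop ((436.5881652832031, 166.53965759277344), (71.08074188232422, 79.03816223144531), 14.467650413513184) 0.46634947394218007
vall ((432.3677673339844, 166.39918518066406), (79.37892150878906, 80.81401062011719), 14.633228302001953)
```

View pics/vz.png

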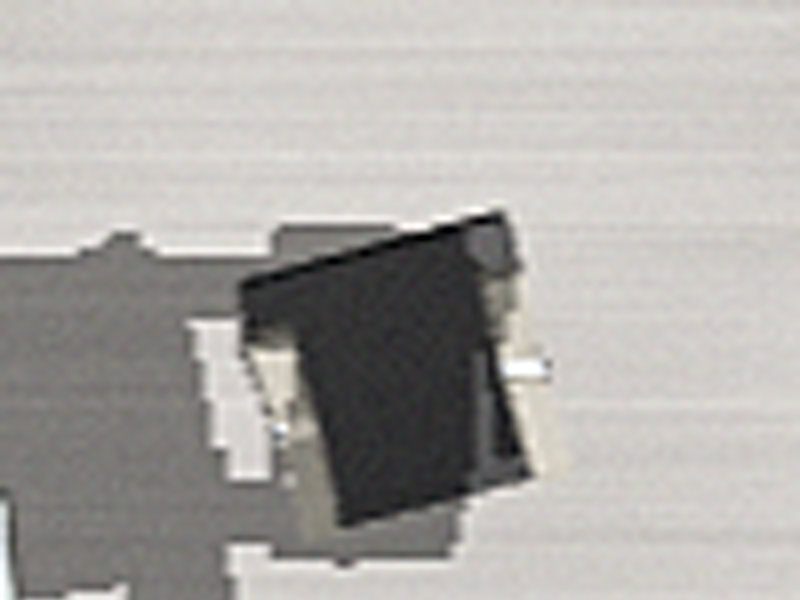

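View pics/cz.png

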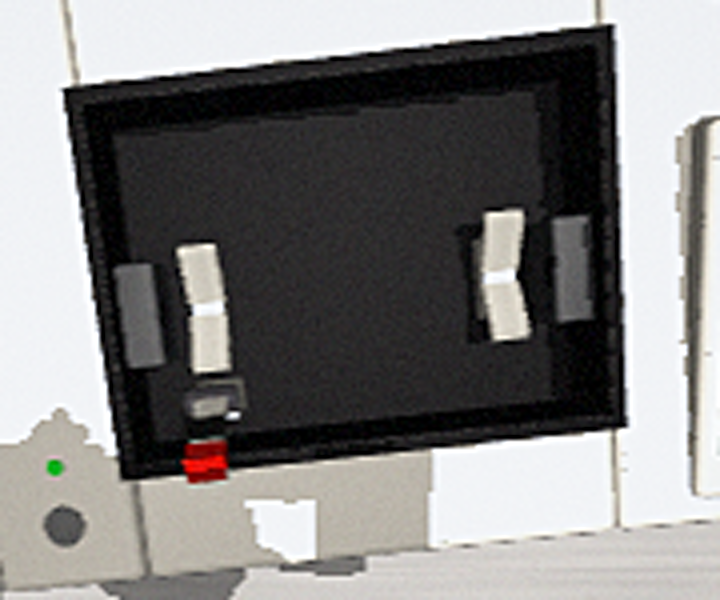

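Run:
```python
from h import *
f=np.load("w1.npz")
P=plane([[180+208/4,40+308/4],[180+500/4,40+277/4]],f,.105);print("cradle V",P,P.mean(0))
f=np.load("w2.npz");p=f["p"].astype(int);X=f["X"];x,y,z=X[...,0],X[...,1],X[...,2]
c=np.array([[240,285],[505,212],[540,473],[340,527]])/8+[220,120]
B=plane(c,f,.008);print(B.round(4),B[[0,1,3]].round(4),"TR-BL mid",(B[1]+B[3])/2,np.linalg.norm(B[1]-B[0]),np.linalg.norm(B[3]-B[0]),np.degrees(np.arctan2(*(B[0]-B[1])[[1,0]])))
m=np.zeros(z.shape,bool);m[130:200,225:300]=1
k=m&(np.hypot(x-.42,y-.173)<.05)&(z>.030)&(z<.06)
print("vtop",cv2.minAreaRect((X[k][:,:2]*1000).astype(np.float32)),z[k].max())
k=m&(np.hypot(x-.42,y-.173)<.05)&(z>.004)&(z<.06)
print("vall",cv2.minAreaRect((X[k][:,:2]*1000).astype(np.float32)))
# rack top
m=np.zeros(z.shape,bool);m[20:95,140:265]=1
k=m&(z>.053)&(z<.063)&(p.min(2)>150)
print("rack",cv2.minAreaRect((X[k][:,:2]*1000).astype(np.float32)))
for n in("scene0","side0"):
    nn=n[:-1];X=np.load(f"X{nn}.npy");z=X[...,2]
    k=(np.hypot(X[...,0]-.42,X[...,1]-.173)<.05)&(z>.004)&(z<.06)
    print(n,cv2.minAreaRect((X[k][:,:2]*1000).astype(np.float32)))
```

```text
cradle V [[ 0.48620201 -0.11196537  0.105     ]
 [ 0.49816851 -0.22932336  0.105     ]] [ 0.49218526 -0.17064436  0.105     ]
[[0.4407 0.2096 0.008 ]
 [0.4567 0.1513 0.008 ]
 [0.398  0.142  0.008 ]
 [0.3855 0.1872 0.008 ]] [[0.4407 0.2096 0.008 ]
 [0.4567 0.1513 0.008 ]
 [0.3855 0.1872 0.008 ]] TR-BL mid [0.42109325 0.16924062 0.008     ] 0.06042638298116184 0.05963503138453555 105.37025137862082
vtop ((420.4728698730469, 173.16026306152344), (43.6224479675293, 57.81215286254883), 15.061896324157715) 0.0505899559862763
vall ((420.58697509765625, 173.21066284179688), (60.07435989379883, 61.70989227294922), 15.122834205627441)
rack ((590.6973266601562, 276.2371826171875), (50.75926971435547, 150.14801025390625), 11.612380027770996)
scene0 ((419.6844177246094, 170.63514709472656), (85.10891723632812, 93.218017578125), 16.398591995239258)
side0 ((416.8627624511719, 176.94342041015625), (94.61834716796875, 84.07552337646484), 26.330116271972656)
```

```bash
cat >> h.py <<'E'
TUBE=np.array([.5904,.2763,0]);VR=np.array([.4205,.1732,0]);VE=np.array([np.cos(np.radians(105.1)),np.sin(np.radians(105.1)),0])
PO=np.array([.4924,-.1700,0]);PY=np.radians(6.04);PX=np.array([np.cos(PY),np.sin(PY),0]);PYV=np.array([-np.sin(PY),np.cos(PY),0])
def loc(x,y,z): return PO+PX*x+PYV*y+UP*z   # metres
AL=np.radians(50);AZ=np.radians(-30)
E
python3 - <<'E'
from rig import *
import rig
from h import *
x,y,z=tilt_pose([np.cos(AZ),np.sin(AZ)],AL,1);q=quat(x,y,z)
g=TUBE+UP*.135+z*.002
move_pose(g-z*.13,q)
print(get_obs()["time_s"])
look(rig,"w3")
E
```

```text
4.8667
```

View pics/w3.png

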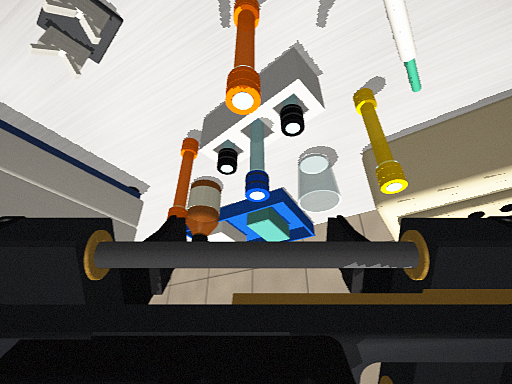

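Blue tube is centred between the jaws at (257,190). The orange look-alike at (240,90) is below the hand and stays about 4 cm clear. Going in.

Run:
```python
from rig import *
import rig
from h import *
x,y,z=tilt_pose([np.cos(AZ),np.sin(AZ)],AL,1);q=quat(x,y,z)
g=TUBE+UP*.135+z*.002
print(line_to(g,speed=.12,until_force=12),get_obs()["contact_force"])
grasp(35); o=get_obs();print(o["gripper_width"],o["position"]-g,o["contact_force"])
look(rig,"s4","scene");look(rig,"d4","side")
print(line_to(g+UP*.03,speed=.08,until_force=15));o=get_obs();print(o["contact_force"],o["gripper_width"],o["time_s"],o["joint_pos"])
c=np.load("d4.npz")["p"][150:290,100:290];cv2.imwrite("pics/d4z.png",cv2.resize(c,(760,560)))
look(rig,"d5","side");c=np.load("d5.npz")["p"][150:290,100:290];cv2.imwrite("pics/d5z.png",cv2.resize(c,(760,560)))
```

```text
False [ 0.49301207 -0.09697744  0.47588163]
0.25883698872604055 [ 7.56507589e-06  1.31022866e-05 -1.85717876e-05] [-0.23460746 -0.58589304 -0.60017188]
False
[-1.04656656 -0.8483997  -0.77817855] 0.2643690738399893 7.8417 [ 0.51022166  0.65361809  1.69709497 -1.05430183  0.687991    0.27662878]
```

View pics/d5z.png

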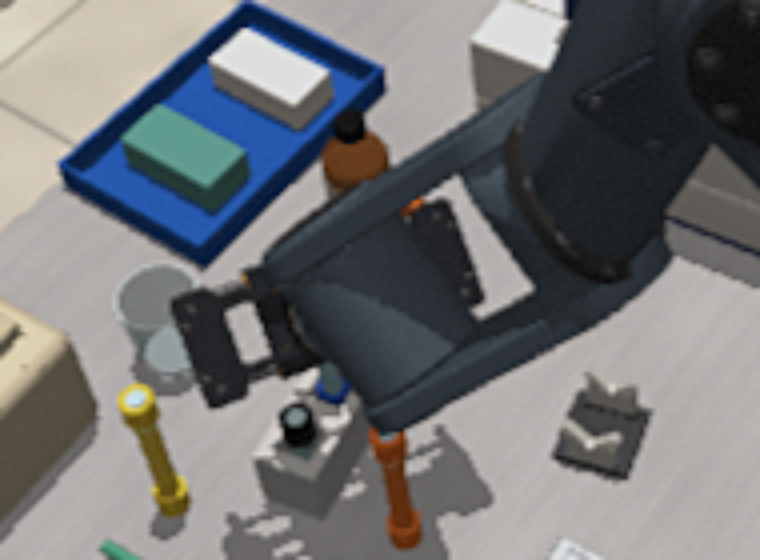

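Collar held (23 mm opening) and the tube rises freely. Next I lift it clear, turn it to horizontal high above everything, and lower it towards the V-rest.

Run:
```python
from rig import *
import rig
from h import *
x,y,z=tilt_pose([np.cos(AZ),np.sin(AZ)],AL,1)
g=TUBE+UP*.135+z*.002
line_to(g+UP*.18,speed=.2)
X,Y,Z=lay_pose(VE,AL,1);Q=quat(X,Y,Z)
G=VR+VE*.059+UP*.042+Z*.002
for d in(.26,.23,.2):
    j=solve_ik(G+UP*d,Q);print(d,j)
    if j is not None: break
move_pose(G+UP*d,Q)
o=get_obs();print(o["time_s"],o["gripper_width"])
line_to(G+UP*.05,speed=.2)
look(rig,"w6");look(rig,"d6","side");look(rig,"s6","scene");print(get_obs()["gripper_width"])
c=np.load("d6.npz")["p"][150:340,130:383];cv2.imwrite("pics/d6z.png",cv2.resize(c,None,fx=3,fy=3))
c=np.load("s6.npz")["p"][120:290,200:426];cv2.imwrite("pics/s6z.png",cv2.resize(c,None,fx=3,fy=3))
```

```text
0.26 [ 0.70529277  0.49711457  1.63426493 -0.76695826  1.50636853 -2.44531537]
10.8083 0.2659501129726418
0.25716343651218054
```

View pics/w6.png

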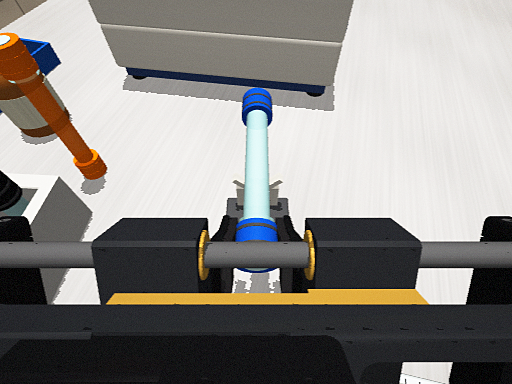

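View pics/d6z.png

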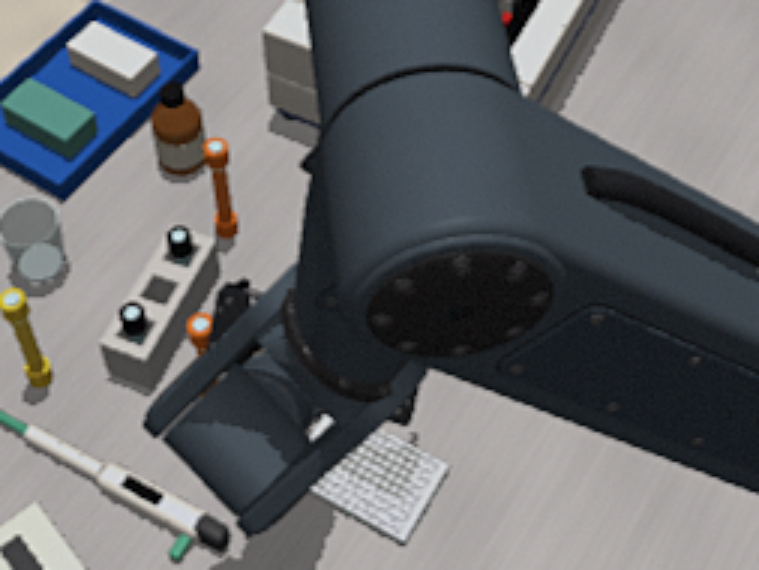

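View pics/s6z.png

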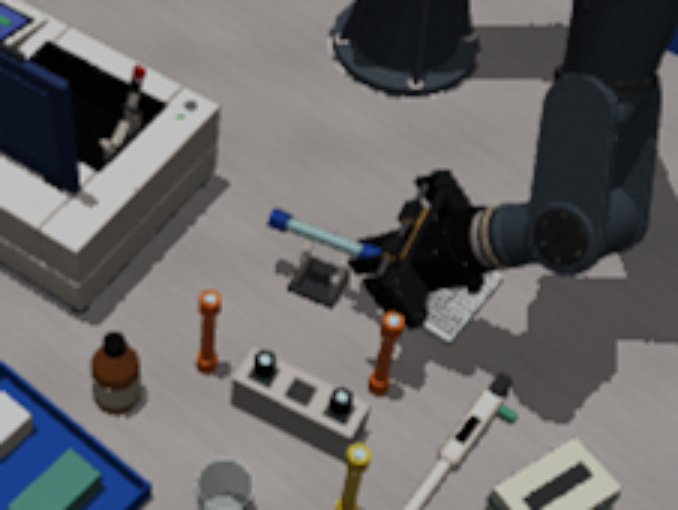

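Tube is held over the V-rest (near collar 257,232, far collar 257,103 in the wrist view). I'll measure its axis before lowering.

Run:
```python
from rig import *
from h import *
f=np.load("w6.npz");p=f["p"].astype(int);X=f["X"]
b=(p[...,0]>100)&(p[...,2]<80)&(p[...,1]<110)
for nm,sl in dict(far=(slice(80,130),slice(235,280)),near=(slice(215,250),slice(230,285))).items():
    k=np.zeros(b.shape,bool);k[sl]=b[sl];P=X[k];a=(P-VR)@VE;l=(P-VR)@np.cross(UP,VE)
    print(nm,k.sum(),"along",np.percentile(a,[2,50,98]).round(4),"lat",np.percentile(l,[2,50,98]).round(4),"z",np.percentile(P[:,2],[2,50,98]).round(4))
k=np.zeros(b.shape,bool);k[130:215,245:272]=(p[...,0]>150)[130:215,245:272]
P=X[k];a=(P-VR)@VE;l=(P-VR)@np.cross(UP,VE)
for s in np.arange(-.05,.05,.01):
    kk=abs(a-s)<.005
    if kk.sum()>3: print(s.round(3),l[kk].mean().round(4),np.percentile(P[kk][:,2],[50,95]).round(4))
print(get_obs()["position"])
```

```text
far 449 along [-0.0699 -0.0579 -0.0474] lat [-0.0114 -0.001   0.0104] z [0.0877 0.1021 0.1044]
near 678 along [0.048  0.0553 0.0861] lat [-0.0117 -0.0009  0.0098] z [0.0983 0.1043 0.1589]
-0.03 0.001 [0.0978 0.1003]
-0.02 0.0001 [0.0992 0.1007]
-0.01 -0.0003 [0.0996 0.1011]
0.0 -0.0004 [0.0996 0.1012]
0.01 -0.0006 [0.1    0.1015]
0.02 -0.0005 [0.1001 0.1016]
0.03 -0.0006 [0.1005 0.1019]
0.04 -0.0005 [0.1008 0.1031]
[0.40593562 0.22905608 0.09171569]
```

Run:
```python
from rig import *
import rig
from h import *
X,Y,Z=lay_pose(VE,AL,1);Q=quat(X,Y,Z)
G=VR+VE*.059+UP*.042+Z*.002
line_to(G+UP*.010,speed=.12)
print(line_to(G-UP*.003,speed=.03,until_force=3));o=get_obs();print((o["position"]-G).round(4),o["contact_force"])
let_go()
line_to(G-Z*.09,speed=.15)
look(rig,"w7");print(get_obs()["time_s"],get_obs()["joint_pos"])
# up, then above middle
f=np.load("w7.npz");p=f["p"].astype(int);Xc=f["X"]
b=(p[...,0]>100)&(p[...,2]<80)&(p[...,1]<110)&(np.hypot(Xc[...,0]-VR[0],Xc[...,1]-VR[1])<.1)&(Xc[...,2]<.07)&(Xc[...,2]>.02)
P=Xc[b];a=(P-VR)@VE;l=(P-VR)@np.cross(UP,VE)
for kk in(a>0,a<0):
  if kk.sum(): print(kk.sum(),np.percentile(a[kk],[2,50,98]).round(4),np.percentile(l[kk],[2,50,98]).round(4),np.percentile(P[kk][:,2],[50,98]).round(4))
```

```text
True
[-0.0001 -0.0001 -0.0013] [-0.76286108  0.51719921  3.51818897]
15.1083 [ 0.81019324  0.85166176  1.62174836 -0.74264709  1.31166322 -2.15173405]
495 [0.0478 0.0594 0.0697] [-0.0111  0.0001  0.0109] [0.0531 0.0553]
229 [-0.0695 -0.0579 -0.0476] [-0.0108  0.0001  0.0103] [0.053  0.0551]
```

View pics/w7.png

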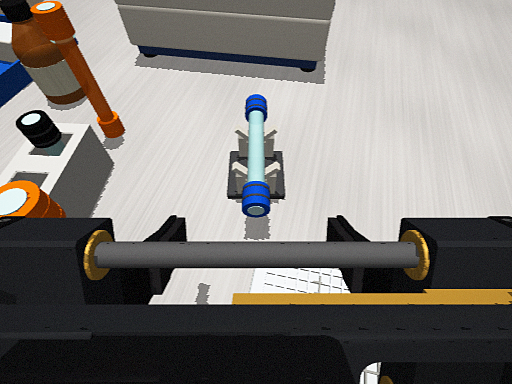

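Tube lies properly in the V-rest (collars at wrist px (256,103) and (257,198), centred within 0.2 mm). Now the fresh grasp at its middle.

Run:
```python
from rig import *
import rig
from h import *
o=get_obs();line_to(o["position"]+UP*.10,speed=.25)
N=np.cross(UP,VE) # +-
j=None
for s in(1,-1):
    q=quat(*down(s*N));j=solve_ik(VR+UP*.16,q);print(s,j,down(s*N)[0])
    if j is not None and abs(j[5])<1.5: break
M=VR+VE*.0001
move_pose(M+UP*.15,q)
line_to(M+UP*.040,speed=.15,until_force=10)
grasp(35);o=get_obs();print(o["gripper_width"]*87,o["contact_force"],o["time_s"])
print(line_to(M+UP*.25,speed=.2));print(get_obs()["gripper_width"]*87,get_obs()["contact_force"])
look(rig,"w8");look(rig,"s8","scene")
c=np.load("s8.npz")["p"][120:290,200:426];cv2.imwrite("pics/s8z.png",cv2.resize(c,None,fx=3,fy=3))
```

```text
1 None [ 0.26050451 -0.96547263  0.        ]
-1 [ 1.44146060e-01  4.34361633e-01  1.92943061e+00 -4.44089210e-16
  7.77800413e-01 -1.19398657e-01] [-0.26050451  0.96547263  0.        ]
14.995244759216149 [-1.11747997 -0.41112845 -0.28682843] 19.5667
False
14.778634937540156 [-0.16650171  0.059558   -0.88635574]
```

View pics/w8.png

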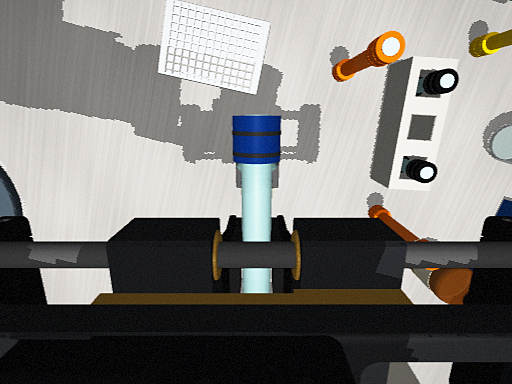

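View pics/s8z.png

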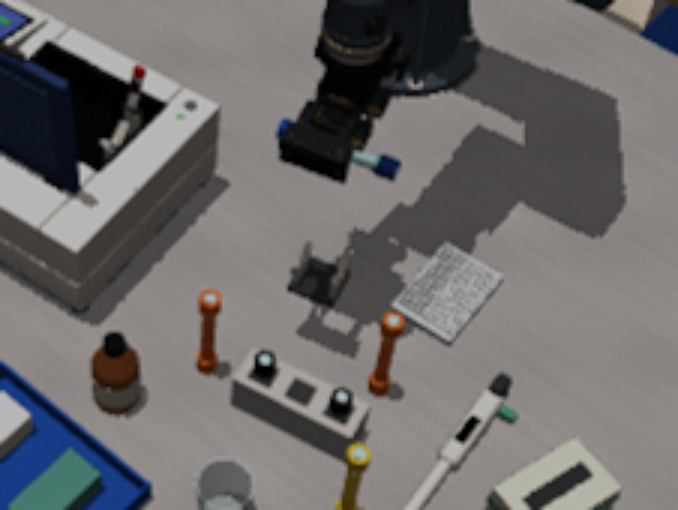

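Tube is gripped at its middle and horizontal. Moving it over the chamber and lowering with a force check.

Run:
```python
from rig import *
import rig
from h import *
q=quat(*down(-PX)); print(down(-PX)[0],PYV)
print(solve_ik(loc(0,0,.28),q))
move_pose(loc(0,0,.28),q)
line_to(loc(0,0,.155),speed=.15,until_force=10)
look(rig,"w9")
print(line_to(loc(0,0,.130),speed=.08,until_force=6))
print(line_to(loc(0,0,.1155),speed=.02,until_force=3));o=get_obs();print((o["position"]-loc(0,0,.118)).round(4),o["contact_force"],o["time_s"])
```

```text
[ 0.10522275 -0.99444868  0.        ] [-0.10522275  0.99444868  0.        ]
[-5.47165828e-01  3.37948282e-01  1.64189271e+00 -4.44089210e-16
  1.16175167e+00  2.48900894e+00]
False
True
[-0.0001  0.     -0.0001] [-0.75622544 -0.04869859  4.80816368] 25.1833
```

View pics/w9.png

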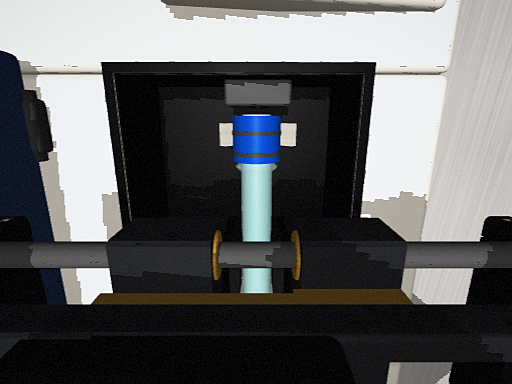

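Seated exactly at the expected height. With the fingers fully open (±58.5 mm) they would hit the front wall at -55 mm, so I ease the tube 4 mm up the rear flank and release there; it rolls back into the V.

Run:
```python
from rig import *
import rig
from h import *
line_to(loc(.0040,0,.118+.0042),speed=.02)
print(get_obs()["contact_force"])
let_go();o=get_obs();print("open",o["contact_force"],o["gripper_width"],(o["position"]-loc(.004,0,.1222)).round(4))
line_to(loc(.004,0,.30),speed=.15,until_force=12)
print(get_obs()["contact_force"],get_obs()["time_s"])
q=quat(*down([0,-1,0]))
move_pose(loc(-.08,0,.36),q);look(rig,"w10")
f=np.load("w10.npz");p=f["p"].astype(int);X=f["X"]
d=X-PO;a=d@PYV;l=d@PX;z=X[...,2]
b=(p[...,0]>80)&(p[...,2]<80)&(p[...,1]<110)&(abs(l)<.04)&(abs(a)<.09)&(z<.15)&(z>.1)
for kk in(b&(a>0),b&(a<0)):
  print(kk.sum(),np.percentile(a[kk],[2,50,98]).round(4),np.percentile(l[kk],[2,50,98]).round(4),np.percentile(z[kk],[50,98]).round(4))
k=(p[...,2]>130)&(p[...,1]<60)&(p[...,0]<60)&(abs(a-.06)<.03)&(abs(l)<.1)
print("red l,a,z",np.percentile(l[k],[5,50,95]),np.median(a[k]),np.percentile(z[k],[5,50,95]))
print(get_obs()["time_s"])
```

```text
[-0.59665497  0.15417314  1.02546953]
open [-0.91013747 -0.1336497  -0.91467923] 1.0001580251063922 [ 0. -0.  0.]
[0.24144895 0.41713254 0.07278586] 28.3417
299 [0.0475 0.0587 0.0756] [-0.0105  0.0007  0.0114] [0.1307 0.1336]
282 [-0.0702 -0.0587 -0.0471] [-0.0108 -0.001   0.0115] [0.1304 0.1337]
red l,a,z [-0.0532211  -0.05007766 -0.04781935] 0.05863971241054468 [0.19355834 0.19507349 0.1960665 ]
29.8
```

View pics/w10.png

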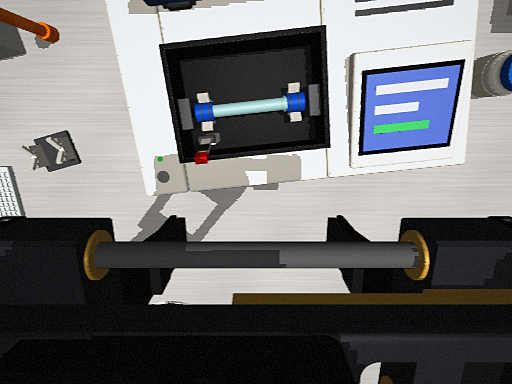

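Tube sits in both cradles: collars at wrist px (204,112) and (295,102), lateral error under 1 mm, ends inside the bosses. The clamp's red end at (202,157) gives an angle of about 1.84. Now the clamp.

Run:
```python
from rig import *
import rig
from h import *
q=quat(*down(PYV))
grasp(10)
move_pose(loc(-.085,.059,.25),q)
print(get_obs()["gripper_width"],get_obs()["time_s"])
line_to(loc(-.085,.059,.193),speed=.15,until_force=8)
f0=get_obs()["contact_force"]
w=.0095;r=.048
def tgt(b):
    c,s=np.cos(b),np.sin(b)
    xf=-.034+(.060*c-.005*s if b>np.pi/2 else r*c-.005*s)
    zt=.137+(r*s+.005*c)
    return loc(xf-w,.059,zt+.017)
for b in [1.85,1.55,1.3,1.05,.8,.55,.3,.1]:
    s=line_to(tgt(b),speed=.07,until_force=20)
    print(b,s,(get_obs()["contact_force"]-f0).round(1))
    if s: break
print(line_to(loc(.0075,.059,.160),speed=.05,until_force=12))
print(line_to(loc(.0075,.059,.1545),speed=.02,until_force=5));o=get_obs();print((o["position"]-PO)[2]-.017,o["contact_force"],o["time_s"])
```

```text
0.004409437074233068 33.9833
1.85 False [-0.9  0.9 -1.2]
1.55 False [-0.2  0.2 -1.1]
1.3 False [-0.7  0.8 -1.1]
1.05 False [ 0.1  0.9 -0.8]
0.8 False [ 0.   1.4 -0.5]
0.55 False [-0.5  0.7 -1.5]
0.3 False [-0.4  1.3 -0.7]
0.1 False [ 0.8  0.3 -0.9]
False
True
0.14212973438344656 [-0.86338904 -0.39409884  6.25804175] 37.75
```

Run:
```python
from rig import *
import rig
from h import *
print(line_to(loc(.012,.059,.1620),speed=.05))
print(line_to(loc(.012,.059,.1560),speed=.03,until_force=9));o=get_obs();print((o["position"]-PO)[2]-.017,o["contact_force"])
line_to(loc(.0,.059,.30),speed=.25)
move_pose(loc(-.08,0.03,.40),quat(*down(PYV)))
print(solve_ik(loc(-.08,0,.40),quat(*down(-PYV))))
look(rig,"s11","scene");look(rig,"d11","side");look(rig,"w11")
c=np.load("s11.npz")["p"][110:210,170:303];cv2.imwrite("pics/s11z.png",cv2.resize(c,None,fx=5.5,fy=5.5,interpolation=cv2.INTER_CUBIC))
c=np.load("d11.npz")["p"][110:190,230:350];cv2.imwrite("pics/d11z.png",cv2.resize(c,None,fx=6,fy=6,interpolation=cv2.INTER_CUBIC))
for n in("s11","d11","w11"):
    f=np.load(n+".npz");p=f["p"].astype(int);X=f["X"];d=X-PO;a=d@PYV;l=d@PX;z=X[...,2]
    k=(p[...,2]>100)&(p[...,1]<60)&(p[...,0]<60)&(abs(a-.06)<.03)&(abs(l)<.1)&(z>.1)&(z<.22)
    if k.sum(): print(n,k.sum(),"red l,a,z",np.percentile(l[k],[5,50,95]).round(4),np.median(a[k]).round(4),np.percentile(z[k],[5,50,95]).round(4))
    k=(a>-.09)&(a<.08)&(l>.05)&(l<.2)&(z>.2)&(z<.36)
    if k.sum()>50:
        pl=np.polyfit(z[k],l[k],1);print(n,"lid slope dl/dz",pl, "top z",np.percentile(z[k],99.5), "l med",np.median(l[k]))
print(get_obs()["time_s"])
```

```text
False
True
0.14201341276004115 [-1.61721226  0.86997141  8.98418941]
[-6.57307718e-01  1.10807025e-01  1.60669190e+00 -4.44089210e-16
  1.42409373e+00  8.08070722e-01]
s11 9 red l,a,z [0.0102 0.0187 0.0286] 0.0591 [0.1287 0.1424 0.1478]
s11 lid slope dl/dz [0.0029486  0.13401548] top z 0.3499565486666374 l med 0.1350756497185876
d11 14 red l,a,z [0.0131 0.0182 0.0214] 0.0595 [0.1391 0.1435 0.1484]
d11 lid slope dl/dz [0.06437502 0.10214733] top z 0.3508720561822586 l med 0.11948206578519761
39.7
```

View pics/d11z.png

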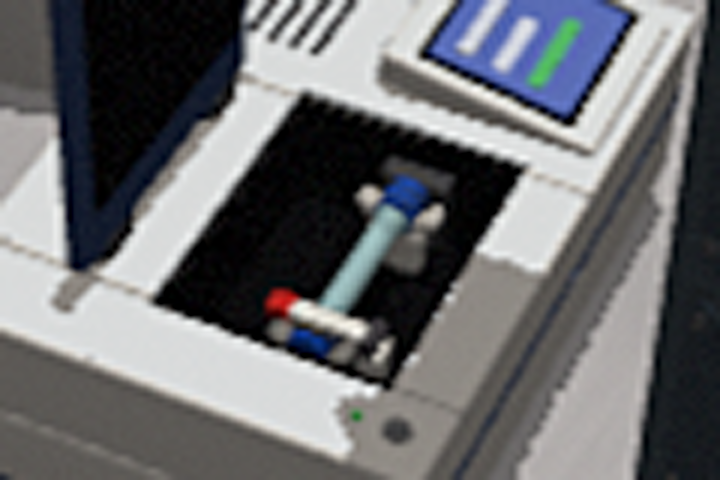

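View pics/w11.png

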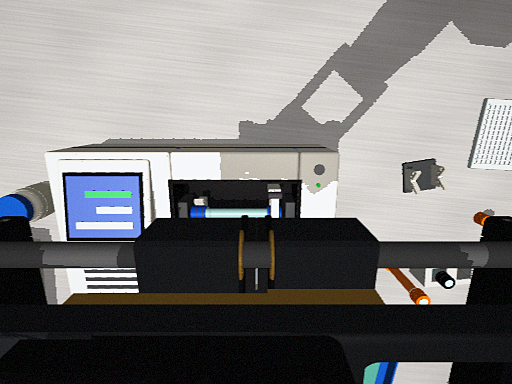

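View pics/s11z.png

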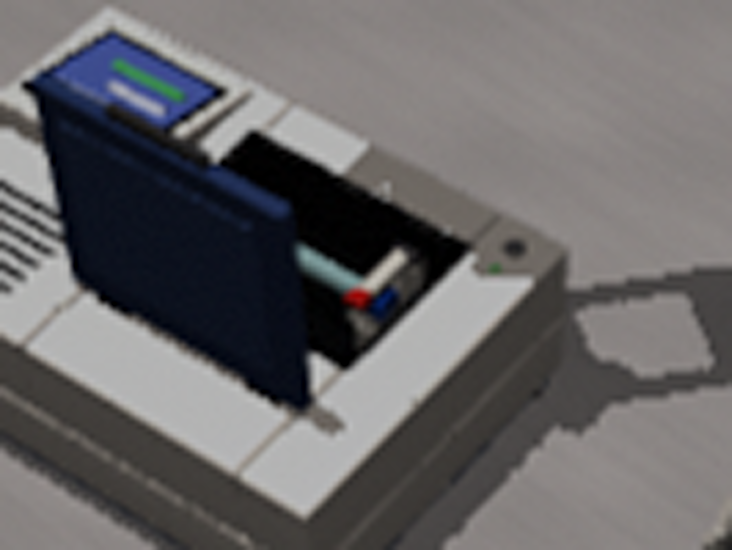

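Clamp is down: its outer face read z = 142 mm at two radii, so it lies flat across the collar (side crop: red end at (281,302)), and the tube is still seated. Lid is at about 1.635. Now I ease it shut from behind.

Run:
```python
from rig import *
import rig
from h import *
q=quat(*down(PYV));w=.0095;r=.172
def tgt(a,g=0):
    c,s=np.cos(a),np.sin(a)
    xf=.120-(.195 if a>np.pi/2 else r)*c+(.010+g)*s
    zt=.150+r*s+(.010+g)*c
    return loc(xf+w,0,zt+.017)
A=[1.63,1.5,1.35,1.2,1.05,.9,.75,.6,.45,.3,.18,.09]
qs=[(a,solve_ik(tgt(a),q)) for a in A]
assert all(j is not None for _,j in qs)
move_pose(loc(.19,0,.44),q)
t=tgt(1.63);
print(line_to(loc(.19,0,t[2]),speed=.15,until_force=8))
f0=get_obs()["contact_force"]
for a in A:
    st=line_to(tgt(a),speed=.07,until_force=25)
    print(a,st,(get_obs()["contact_force"]-f0).round(1))
    if st: break
print(get_obs()["time_s"])
```

```text
False
1.63 False [-0.1 -0.6  0.7]
1.5 False [-0.2 -0.8  0.1]
1.35 False [-1.  -0.  -0.8]
1.2 False [-0.7 -0.9 -0.2]
1.05 False [-0.4 -0.5 -0.3]
0.9 False [-0.7 -1.3 -0.8]
0.75 False [-0.1  0.4 -0. ]
0.6 False [-0.  -0.3 -0.3]
0.45 False [-0.2 -0.5  0.9]
0.3 False [-0.  -0.3 -0.1]
0.18 False [ 0.3 -0.2 -0.8]
0.09 False [ 0.3 -1.4 -0.5]
47.75
```

Run:
```python
from rig import *
import rig
from h import *
x=.120-.172+.0095
print(line_to(loc(x,0,.1805),speed=.03,until_force=10))
print(line_to(loc(x,0,.174),speed=.015,until_force=6));o=get_obs();print(o["position"][2]-.017,o["contact_force"],o["time_s"])
look(rig,"s12","scene")
print(line_to(loc(x,0,.1745),speed=.015,until_force=8));o=get_obs();print(o["position"][2]-.017,o["contact_force"])
line_to(loc(x,0,.32),speed=.2)
move_pose(loc(-.10,-.02,.42),q:=quat(*down(-PYV)))
look(rig,"s13","scene");look(rig,"d13","side");look(rig,"w13")
for n in("s13","d13","w13"):
    X=np.load(n+".npz")["X"];d=X-PO;a=d@PYV;l=d@PX;z=X[...,2]
    for lo,hi in((-.06,-.03),(0,.03),(.07,.1)):
        k=(abs(a)<.08)&(l>lo)&(l<hi);print(n,lo,k.sum(),np.median(z[k]).round(4) if k.sum() else None)
print(get_obs()["time_s"])
c=np.load("d13.npz")["p"][90:210,200:360];cv2.imwrite("pics/d13z.png",cv2.resize(c,None,fx=5,fy=5,interpolation=cv2.INTER_CUBIC))
```

```text
False
True
0.1603610750424338 [-0.79102845  0.58275925  5.39568417] 48.6333
True
0.16035694292017555 [-1.27106106  0.24217598  5.41475428]
s13 -0.06 576 0.6811
s13 0 246 0.162
s13 0.07 261 0.1611
d13 -0.06 334 0.1625
d13 0 309 0.163
d13 0.07 287 0.1627
w13 -0.06 2497 0.1612
w13 0 2792 0.162
w13 0.07 3228 0.1616
52.4583
```

View pics/d13z.png

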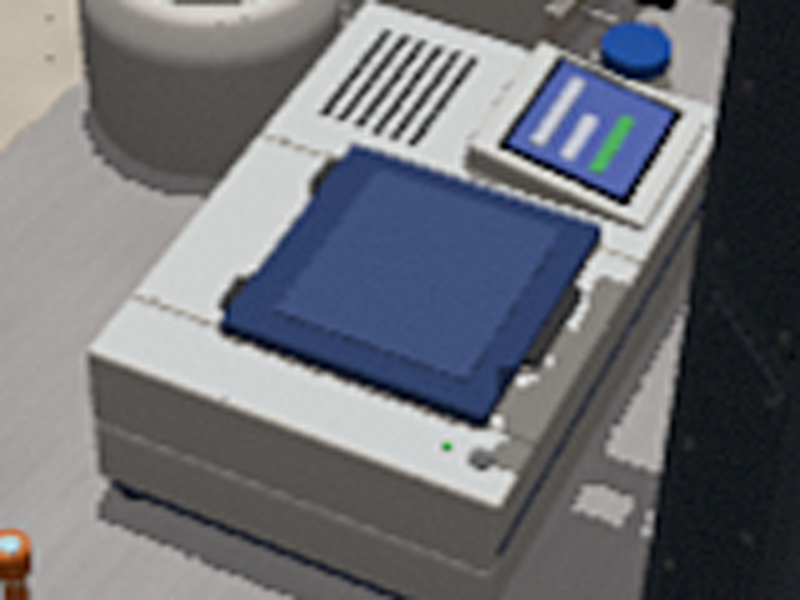

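View pics/s13.png

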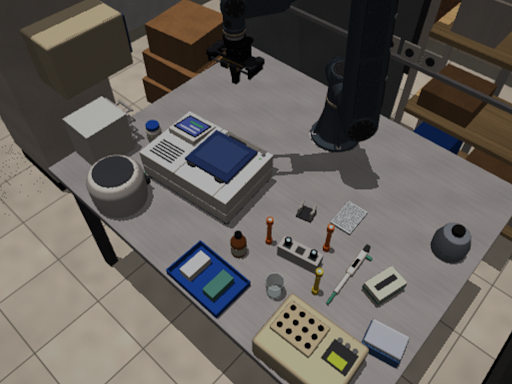

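Lid is flat (about 161–163 mm in all views, hard contact at 160.4 mm on two presses), the robot is clear, and the bystanders are where they were. Handing in.

Run:
```python
from rig import *
print(close_job()); print(get_obs()["time_s"])
```

```text
the job is handed in; nothing more can be done
None
the job is handed in; nothing more can be done
```

The polarimeter is loaded, and I handed the job in at about 52.5 s of the 72 s allowed. There is no verdict to report, since `close_job()` gives none.

**What I did, in order:**
- **First grasp:** I lifted the blue-collared tube out of the rack's middle well by its upper collar.
- **V-rest:** I turned the tube horizontal, laid it in the V-rest and let go. It was centred to about 0.2 mm.
- **Chamber:** I gripped it afresh at its middle and lowered it into both cradles. Fully open, the fingers would have hit the chamber's front wall. So I released it 4 mm up the rear flank of the cradles, and it rolled back into the V.
- **Clamp:** I swung the clamp down onto the collar.
- **Lid:** I then eased the lid shut from behind and pressed it at about 5 N.

**What the last checks showed:**
- **Tube:** it lay within about 1 mm of the cradle line and inside the window bosses, with the collar tops near 133 mm. It still looked seated in the cameras after the clamp came down, and I could not check it once the lid was shut.
- **Clamp:** its outer face was at 142 mm at two points along the arm, so it lies flat.
- **Lid:** two presses gave the same hard contact at 160.4 mm, against 160 mm nominal. The cameras put its surface at 161–163 mm, which is within their error. One scene-camera reading near the front edge was blocked by the arm, so I ignored it.
- **Everything else:** the other objects look unmoved in the final scene picture. I judged this by eye.

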